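# Build up the disc-spring pack on the assembly stand

## Task

Finish the disc-spring pack on the stand's arbor, where the first disc already sits against the flange: draw the tailstock right back, slide every disc from the rack onto the arbor so that the discs face alternately (each the other way round from its neighbour, crown to crown and rim to rim, carrying on from the way the first one faces), and then the square spacer. Last, slide the tailstock up against the spacer so that the whole pack is closed up on the flange without gaps, and leave the other things on the bench where they are.

Things in the scene. Friction and masses are not known exactly. Their poses are not given: they have to be found in the camera images.
- stand: assembly stand, fixed: base plate 335 x 90 x 14 mm with two rails (tops at 22 mm), grey headstock block (top at 122 mm) with a grey flange 76 mm across, horizontal arbor, tailstock on the rails. Origin on the bench under the middle of the plate; +x along the arbor from flange to tailstock; +z up
- arbor_seat (a point): centre of the flange face, where the arbor starts, 85 mm above the bench; axes as the stand's (+x outwards). The arbor is an oiled, slippery round bar 30 mm across, 128 mm long, the last 10 mm tapering to 16 mm. A disc hangs on it with its centre 5.5 mm below the arbor's axis. Discs stacked crown to crown and rim to rim take 10 mm of arbor each
- arbor_tip (a point): centre of the arbor's free end, 128 mm from the flange face
- tailstock (a joint): slide of the tailstock along the stand's +x, in m: its nose face is 80 mm from the flange face at 0 and 215 mm at 0.135 (fully back); friction about 3 N, stays where it is left. It starts with the arbor's end inside its hollow nose, and the arbor can run on into it
- tail_face (a point): centre of the tailstock's flat nose face (56 mm across, hollow), on the arbor's axis; axes as the stand's
- tail_knob (a point): upright round black knob on top of the tailstock, 24 mm across, from 118 to 160 mm above the bench, 33 mm behind the nose face; this point is on the knob's axis 150 mm above the bench
- rack: fixed wooden rack, 256 x 78 x 40 mm, with five cross slots 14 mm wide, 45 mm apart along its x axis, the middle one at its origin; slot floor 8 mm above the bench. Discs stand in the slots on their rims, axes along the rack's x, leaning up to 8 deg, tops about 88 mm above the bench. Origin at the centre of its underside
- disc1: conical steel disc spring, outside 80, hole 41, sheet 4, overall height 10 mm, 115 g, rigid; stands in a rack slot, crown either way; may be absent. Origin on its axis at mid height; +x is that axis, towards the crown (small end, at x = +5 mm); rim and hollow face -x. The wall slopes 17 deg (mid-sheet x = -3 mm at the rim, +3 mm at the hole); in the grip it turns until the wall lies along the pads
- disc2: a disc just like disc1, same origin and axes; stands in another slot of the rack, crown either way; may be absent
- disc3: a disc just like disc1, same origin and axes; stands in another slot of the rack, crown either way; may be absent
- disc4: a disc just like disc1, same origin and axes; stands in another slot of the rack, crown either way; may be absent
- disc5: a disc just like disc1, same origin and axes; stands in another slot of the rack, crown either way; may be absent
- first_a: a disc just like disc1, with the same origin and axes, already on the arbor against the flange at the start; just one of first_a and first_b is there, the other is absent. One has its crown outwards, towards the tailstock, the other its crown towards the flange: see its x axis
- first_b: a disc just like disc1, with the same origin and axes, already on the arbor against the flange at the start; just one of first_a and first_b is there, the other is absent. One has its crown outwards, towards the tailstock, the other its crown towards the flange: see its x axis
- spacer: square aluminium spacer, a 50 mm length of 60 x 60 mm box section with 10 mm walls (square bore 40 x 40 mm), 0.27 kg, lying on a side on the bench. Origin at its centre, 30 mm above the bench; x along the bore. On the arbor it hangs 5 mm below the arbor's axis; either end may go first
- grease_tin: bystander, loose: low round metal tin, 64 mm across, 42 mm high; origin at the centre of its underside
- screwdriver: bystander, loose: screwdriver, 190 mm long, lying on the bench; origin near its middle on the bench
- solvent_bottle: bystander, loose: white bottle with black cap, 66 mm across, 170 mm high; origin at the centre of its underside
- tape_roll: bystander, loose: roll of tape lying flat, 90 mm across, 24 mm high; origin at the centre of its underside
- small_carton: bystander, loose: cardboard carton, 100 x 70 x 50 mm; origin at the centre of its underside
- mug: bystander, loose: white mug, 80 mm across, 90 mm high; origin at the centre of its underside
- multimeter: bystander, loose: black hand multimeter lying on its back, 160 x 80 x 34 mm; origin at the centre of its underside
Mind the look-alikes: they are no part of the job. Leave any orange look-alike of the disc5 alone. What is shaped like the spacer but pink is not meant.

How it is judged:
By the outcome, as a careful person would: the job done as asked, in the order asked, and still so for the second after the job is handed in, with the robot touching nothing.
Of disc1, disc2, disc3, disc4, disc5 only 3 to 5 are there at a start; the rules pass over those that are not, and their reading is None.
Of first_a, first_b only 1 to 1 are there at a start; the rules pass over those that are not, and their reading is None.
At some moment in a run one of spacer may be knocked a few centimetres aside while the robot is not near it.
It also fails if it takes over 210 s, if anything falls off the work surface, if the arm or the gripper's body presses on something with over 40 N, if the wrist force passes 120 N, or if a joint passes its speed limit or range.

## Robot

A 7-joint arm with a two-finger parallel gripper is mounted at the origin on the work surface. World frame = base frame: x ahead of the robot, y to its left, z up, the work surface at z = 0. Lengths are in mm, angles in rad, forces in N, time in s.
With the tool pointing down it reaches from about 350 to 900 mm from the base axis. Payload 19.9 kg.
Tool frame: the origin (TCP) lies at the centre of the arm's flange, where the gripper is bolted on; the fingertips stand 199 mm ahead of it and the grasp point (between the pads) lies 180 mm ahead of it; z points along the fingers, y is the line along which they close (so a half turn about z gives the same grasp; the last joint's range is limited). The gripper opens to 94 mm and grips with 3 to 60 N. Pads are 16 mm wide; open, the fingers measure 119 mm over their backs; the gripper's body (75 mm by 177 mm) begins 78 mm behind the grasp point.
Start: joints at [-1.165, 0.417, -0.01, 1.614, 0.005, 1.111, -0.053], TCP at [270.038, 563.647, 404.625] pointing down, gripper open.
Joint ranges: [-2.81, 2.81], [-0.39, 2.02], [-1.27, 1.25], [0.06, 2.57], [-1.19, 4.33], [0.19, 2], [-2.82, 2.82]. Speed limits (rad/s): [1.89, 1.89, 2.39, 2.39, 3.01, 3.01, 3.01].

## Interface

Orientations are given as a 3x3 rotation matrix whose columns are the frame's x, y, z axes.
In Python, from plant import env gives the robot as it stands.
- The arm moves only by the tool arm_command, never from a script. Its argument "plan" is text: rows parted by semicolons, each of 4 numbers parted by spaces: the shift along the tool's x, y, z in cm, then the turn about the tool's z in rad. A call has 1 to 12 rows; each row shifts and turns the commanded pose from where the row before left it, along the tool's axes as they then stand; what a row does not reach is not made up. A row lasts 1/12 s, in which the tool goes at most 41.7 mm and 7.16 degrees, less where a joint would pass 70% of its speed; a pose out of reach is approached as far as the arm can. A call is refused whole if a number of a shift passes 4.17 or a number of a turn 0.125, either way. A call with a gripper value outside its range is refused whole. "hand" is the finger opening in cm, from 0 to 9.4, set as the call begins (left out, the last holds). The fingers move at their own pace and stop on an object; "squeeze" is the grip in N (left out, the last holds). Time passes only in rows, so rows that do not move let the fingers close. It gives the time, the measured TCP pose, the force, the opening and the grip force at its end, in the units of the state.
- env.sense(): the state, without advancing time (a new reading comes with each control period).
- env.camera(name): name is "scene" or "top" or "wrist"; returns a dict with "color" (480x640x3 uint8, red, green, blue), "z_map" (480x640 float32, mm along the optical axis (not along the pixel's ray), 0 where there is no reading), "fx", "fy", "cx", "cy" (pixels), "rvec" (rotation vector, rad) and "tvec" (3), from world to camera coordinates, as OpenCV has them; the wrist camera has in their place "hand_eye" (4x4, takes a point from camera to tool coordinates, whose origin is the TCP and whose axes are the flange's). Camera axes: x right, y down, z forward; pixel columns grow to the right and rows downward; lengths in mm; the calibration is good to about 2 mm. A picture is of the moment at which its call begins: read the wrist's pose just before it.
- env.close_job(): hands the job in; it is judged then, once.
The state is a dict: "time": time; "joint_positions": joint angles; "joint_velocities": joint speeds; "joint_torque": joint torques, N m; "tcp_pos": TCP position; "orientation": TCP orientation; "contact_force": force on the tool from outside, world axes, zero at the start; "torque": the same for the moment, N m; "gripper_width": finger opening in mm; "finger_force": force on a finger pad.
Only numpy, scipy, OpenCV 4.12 (cv2) and the standard library are available. Lean on these libraries where they do the work, as an engineer would, in place of code of your own. Each camera call takes 0.05 s, during which the arm holds its last target. There are 200 camera calls.

## Working session

There is one attempt and no reset: what is moved stays moved. The work goes in short steps, Python scripts to look and compute and a tool call to move; the robot and the scene stay as the last step left them, time stands still between calls to the robot, and variables do not carry over. Pictures are saved under pics/ and viewed, at most 14 in all, crops included, and the job is handed in when it is done.

Besides the shell and the picture viewer there is one more tool, called after "Emit:" by a JSON object that holds its "method" and its "body". arm_command: Moves the arm, as the interface text tells. Its arguments: {"type":"object","properties":{"plan":{"type":"string"},"hand":{"type":"number"},"squeeze":{"type":"number"}},"required":["plan"]}

```bash
ls; mkdir -p pics; python3 - <<'E'
from plant import env
import cv2,numpy as np
s=env.sense();print(s)
for n in("top","scene"):
    c=env.camera(n);cv2.imwrite(f"pics/{n}0.png",c["color"][:,:,::-1]);np.save(f"pics/{n}0z.npy",c["z_map"])
    print(n,[c[k] for k in("fx","fy","cx","cy","rvec","tvec")],(c["z_map"]>0).mean())
c=env.camera("wrist");print(c["hand_eye"],c["fx"],c["cx"],c["cy"])
E
```

```text
pics
{'time': 0.0, 'joint_positions': array([-1.16550253,  0.41796189, -0.01031793,  1.61417275,  0.00469448,
        1.11068255, -0.05301403]), 'joint_velocities': array([ 1.37425777e-03,  1.05196505e-03, -1.52211079e-03,  2.32701124e-05,
       -2.13209345e-04, -1.81321046e-03,  1.01317621e-03]), 'joint_torque': array([-3.20104473e-04, -8.51230574e+01,  6.38262872e-01, -4.26010251e+01,
       -4.89512435e-02,  1.84068986e-02,  1.32230689e-04]), 'tcp_pos': array([269.97716067, 563.5327902 , 404.03321094]), 'orientation': array([[-9.01839412e-01,  4.32071146e-01, -4.45998399e-04],
       [ 4.32071369e-01,  9.01838727e-01, -1.11461716e-03],
       [-7.93752872e-05, -1.19790883e-03, -9.99999279e-01]]), 'contact_force': array([0.35929558, 1.32419533, 0.67486391]), 'torque': array([-0.03547762,  0.0755936 ,  0.01341393]), 'finger_force': 0.0, 'gripper_width': 93.85645835349133}
top [576.5824860852259, 576.5824860852259, 318.3333019462177, 248.17173070472725, array([ 2.1943024 , -2.16919029,  0.09315126]), array([ -19.22461446,  579.76464064, 1360.98855731])] 0.9957747395833333
scene [549.6754864996777, 549.6754864996777, 318.7865291978219, 237.2627823519602, array([ 1.12779188,  2.28003331, -1.08118266]), array([ 374.13524144, -210.15073923, 1746.08273758])] 0.9847265625
[[ 1.46402636e-04 -9.71277136e-01 -2.37951055e-01  6.77686219e+01]
 [ 9.99999989e-01  1.36233711e-04  5.91800111e-05 -1.24899192e+00]
 [-2.50632364e-05 -2.37951061e-01  9.71277145e-01  2.09943038e+01]
 [ 0.00000000e+00  0.00000000e+00  0.00000000e+00  1.00000000e+00]] 416.11991002860844 318.2703288458443 243.18779568539145
```

View pics/top0.png

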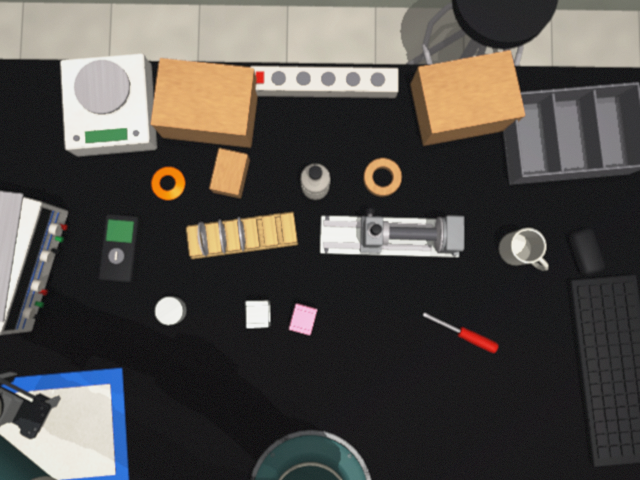

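View pics/scene0.png

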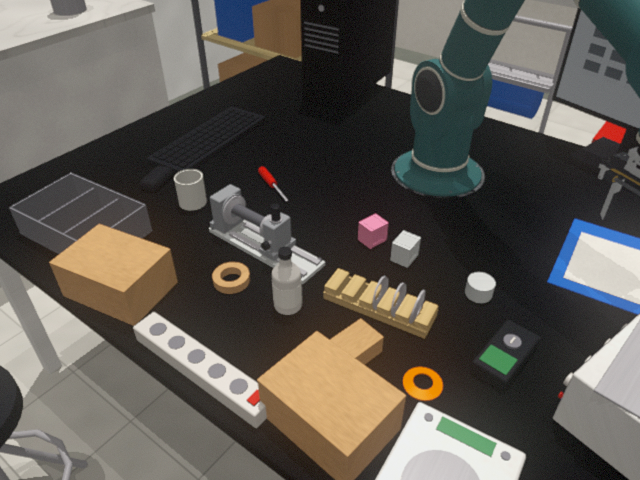

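The top view shows the stand at (392,236), with the flange to the right and the tailstock on its left at (375,230). The rack is at (242,235) with three discs in its left-hand slots. The white spacer is at (258,314), and the pink look-alike is at (303,319).

```bash
cat > h.py <<'E'
from plant import env
import cv2,numpy as np
def cam(n,save=None):
    s=env.sense();c=env.camera(n)
    if n=="wrist":
        T=np.eye(4);T[:3,:3]=s["orientation"];T[:3,3]=s["tcp_pos"];T=T@c["hand_eye"]
    else:
        R=cv2.Rodrigues(np.array(c["rvec"]))[0];T=np.eye(4);T[:3,:3]=R.T;T[:3,3]=-R.T@np.array(c["tvec"]).ravel()
    c["T"]=T
    if save: cv2.imwrite(f"pics/{save}.png",c["color"][:,:,::-1])
    return c
def cloud(c):
    v,u=np.mgrid[:480,:640];z=c["z_map"]
    P=np.stack([(u-c["cx"])/c["fx"]*z,(v-c["cy"])/c["fy"]*z,z],-1)
    return P@c["T"][:3,:3].T+c["T"][:3,3]
def ray(c,u,v,h):
    d=c["T"][:3,:3]@np.array([(u-c["cx"])/c["fx"],(v-c["cy"])/c["fy"],1]);o=c["T"][:3,3]
    return o+d*(h-o[2])/d[2]
def pix(c,P):
    p=c["T"][:3,:3].T@(np.asarray(P)-c["T"][:3,3]);return c["fx"]*p[0]/p[2]+c["cx"],c["fy"]*p[1]/p[2]+c["cy"]
def state():
    s=env.sense();R=s["orientation"]
    print("t %.2f tcp %s grasp %s yaw(y-axis) %.3f w %.1f f %s"%(s["time"],s["tcp_pos"].round(1),(s["tcp_pos"]+180*R[:,2]).round(1),np.arctan2(R[1,1],R[0,1]),s["gripper_width"],s["contact_force"].round(1)))
    return s
def rows(tgt,rel_yaw=0):
    """shift in tool axes (cm) from here to grasp-point target (world mm)"""
    s=env.sense();R=s["orientation"];print("tool shift cm",(R.T@(np.array(tgt)-s["tcp_pos"]-180*R[:,2])/10).round(2))
E
python3 - <<'E'
from h import *
c=cam("top");P=cloud(c);hsv=cv2.cvtColor(c["color"],cv2.COLOR_RGB2HSV)
z=P[...,2]
def blob(m,u0,u1,v0,v1,n):
    k=np.zeros_like(m);k[v0:v1,u0:u1]=1;m=m&k.astype(bool)
    r=cv2.minAreaRect(np.argwhere(m)[:,::-1].astype(np.float32));Q=P[m]
    print(n,m.sum(),r,"mean",Q.mean(0).round(1),"min",Q.min(0).round(0),"max",Q.max(0).round(0));return m
blob((z>30)&(z<50),180,302,205,265,"rack")
m=blob((z>60),180,302,205,265,"discs")
n,l,st,ce=cv2.connectedComponentsWithStats(m.astype(np.uint8))
for i in range(1,n): print(st[i],P[l==i].mean(0).round(1),P[l==i].max(0).round(0))
m=blob((z>50)&(z<72),240,285,290,340,"spacer")
m=blob((z>50)&(z<72),285,325,290,340,"pink")
blob((z>8)&(z<30),310,480,205,265,"plate")
blob(z>113,440,480,205,265,"head")
blob(z>145,350,400,205,265,"knob")
blob((z>80)&(z<105),385,440,215,250,"arbor")
# corners
for nm,mm,h in(("rack",(z>30)&(z<50),40),("spacer",(z>50)&(z<72),60),("head",z>113,122)):
    pass
E
```

```text
rack 2369 ((241.31396484375, 234.66893005371094), (32.36502456665039, 107.84446716308594), 83.2901611328125) mean [608.9 171.4  39.5] min [557.  41.  30.] max [663. 301.  50.]
discs 356 ((239.59555053710938, 235.02268981933594), (56.98405075073242, 117.32501983642578), 89.31793975830078) mean [590.8 184.1 199.3] min [467.  -8.  60.] max [ 645.  268. 1404.]
[246 207   1   1   1] [ 467.4   -7.7 1403.7] [ 467.   -8. 1404.]
[284 206   1   1   1] [ 467.4   -7.7 1403.7] [ 467.   -8. 1404.]
[252 213   1   1   1] [ 467.4   -7.7 1403.7] [ 467.   -8. 1404.]
[255 213   1   1   1] [ 467.4   -7.7 1403.7] [ 467.   -8. 1404.]
[269 212   1   1   1] [ 467.4   -7.7 1403.7] [ 467.   -8. 1404.]
[298 213   1   1   1] [ 467.4   -7.7 1403.7] [ 467.   -8. 1404.]
[288 216   1   1   1] [ 467.4   -7.7 1403.7] [ 467.   -8. 1404.]
[238 218   7  32 127] [607.5 165.4  86.8] [ 645.  176. 1404.]
[219 220   7  32 136] [601.  209.6  85.2] [ 640.  221. 1404.]
[264 221   1   1   1] [ 467.4   -7.7 1403.7] [ 467.   -8. 1404.]
[275 220   1   1   1] [ 467.4   -7.7 1403.7] [ 467.   -8. 1404.]
[198 223   6  32  63] [593.7 257
[... 1667 characters left out ...]
.931418418884277) mean [411.2  21.7  60. ] min [378.  -9.  51.] max [444.  51.  69.]
plate 2746 ((388.0, 234.5), (156.0, 53.0), 0.0) mean [ 608.  -145.7   16.8] min [ 552. -371.    8.] max [682.   9.  30.]
head 742 ((454.6453552246094, 236.60557556152344), (29.76504135131836, 51.077720642089844), 1.3019527196884155) mean [ 607.6 -308.6  138.4] min [ 467. -337.  113.] max [ 649.   -8. 1404.]
knob 112 ((373.4058837890625, 233.57644653320312), (49.02629089355469, 47.616241455078125), 77.47119140625) mean [ 597.8 -124.3  281. ] min [ 467. -148.  146.] max [ 623.   -8. 1404.]
arbor 719 ((412.0, 233.5), (31.0, 54.0), 90.0) mean [ 609.8 -231.2   96.5] min [ 575. -288.   80.] max [ 648. -163.  105.]
```

Emit:
{"method": "arm_command", "body": {"plan": "0 0 0 -0.114;0 0 0 -0.114;0 0 0 -0.114;0 0 0 -0.114;0 0 0 -0.11;-1.84 -3.6 0.4 0;-1.84 -3.6 0.4 0;-1.84 -3.6 0.4 0;-1.84 -3.6 0.4 0;-1.84 -3.6 0.4 0;-1.84 -3.6 0.4 0;-1.84 -3.6 0.4 0"}}

```text
time: 1.2
tcp_pos: [428.6, 326.9, 376.6]
orientation: [[-0.993, -0.119, 0.0], [-0.119, 0.993, 0.0], [-0.0, 0.0, -1.0]]
contact_force: [1.5, 0.8, 0.3]
gripper_width: 93.7
finger_force: 0.0
```

Emit:
{"method": "arm_command", "body": {"plan": "-1.84 -3.6 0.4 0;-1.84 -3.6 0.4 0;-1.84 -3.6 0.4 0;-1.84 -3.6 0.4 0;-1.84 -3.6 0.4 0;-1.84 -3.6 0.4 0;-1.84 -3.6 0.4 0;-1.84 -3.6 0.4 0;0 0 0 0;0 0 0 0"}}

```text
time: 2.03
tcp_pos: [608.9, 58.0, 343.9]
orientation: [[-0.993, -0.115, -0.001], [-0.115, 0.993, -0.001], [0.001, -0.001, -1.0]]
contact_force: [0.2, 1.4, -0.7]
gripper_width: 94.2
finger_force: 0.0
```

```bash
python3 - <<'E'
from h import *
state();c=cam("wrist","w1");np.savez("pics/w1.npz",P=cloud(c))
E
```

```text
t 2.03 tcp [608.9  58.  343.9] grasp [608.7  57.8 163.9] yaw(y-axis) 1.686 w 94.2 f [ 0.2  1.4 -0.7]
```

View pics/w1.png

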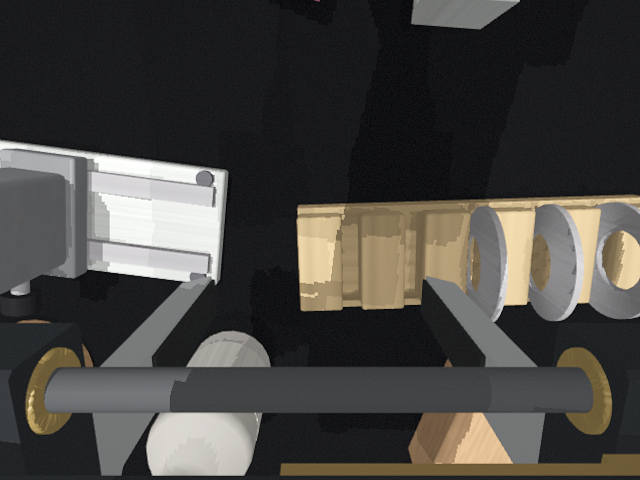

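```bash
python3 - <<'E'
from h import *
P=np.load("pics/w1.npz")["P"];hsv=cv2.cvtColor(cv2.imread("pics/w1.png"),cv2.COLOR_BGR2HSV)
m=(hsv[...,1]<40)&(P[...,2]>44)&(P[...,2]<95)
m[:, :430]=0;m[330:]=0
a=np.array([-.115,.993])
n,l,st,ce=cv2.connectedComponentsWithStats(cv2.erode(m.astype(np.uint8),np.ones((3,3))))
for i in range(1,n):
    if st[i,4]<150: continue
    Q=P[l==i];s=Q[:,:2]@a;t=Q[:,:2]@[a[1],-a[0]];t0=(t.min()+t.max())/2
    r=np.hypot(t-t0,Q[:,2]-48)
    A=np.c_[np.ones_like(s),t-t0,Q[:,2]-48,r-30]
    x,res,_,_=np.linalg.lstsq(A,s,rcond=None);e=s-A@x
    k=abs(e)<3*np.median(abs(e));x=np.linalg.lstsq(A[k],s[k],rcond=None)[0]
    print(st[i],"t0",t0.round(1),t.max()-t.min(),"zmax",Q[:,2].max(),"s,yaw,lean,cone",x.round(3),"world",(a*x[0]+np.array([a[1],-a[0]])*t0).round(1),"rmse",e[k].std().round(2))
E
```

```text
[431   0  88  10 519] t0 463.2 3.9464138434748293 zmax 60.29823799167747 s,yaw,lean,cone [107.888  13.293  -0.782   1.19 ] world [447.5 160.4] rmse 3.03
[618 204  22  39 529] t0 593.9 23.165170187642047 zmax 64.76262864316402 s,yaw,lean,cone [ 1.89407e+02  3.20000e-01 -7.00000e-03 -2.50000e-02] world [568.  256.4] rmse 0.45
[ 535  206   48  114 3412] t0 622.6 77.61652573929098 zmax 88.18365554595874 s,yaw,lean,cone [ 1.39569e+02  1.90000e-02 -4.50000e-02  3.09000e-01] world [602.2 210.2] rmse 0.55
[ 472  208   35  111 2493] t0 618.8 67.19998215635667 zmax 87.57958100537746 s,yaw,lean,cone [ 9.4612e+01 -3.3000e-02 -4.0000e-02  3.0500e-01] world [603.6 165.1] rmse 0.6
[602 282  38  36 895] t0 646.4 29.89200055135757 zmax 76.72156281947886 s,yaw,lean,cone [ 1.89863e+02 -2.02000e-01  3.00000e-02 -1.14000e-01] world [620.1 262.9] rmse 0.53
```

Two discs, at columns 485 and 555, have their crowns towards -y. The third, at column 625, is cut off by the image edge, so I'll check it later. Next is the stand.

Emit:
{"method": "arm_command", "body": {"plan": "0.54 -3.1 -1.5 0.115;0.54 -3.1 -1.5 0;0.54 -3.1 -1.5 0;0.54 -3.1 -1.5 0;0.54 -3.1 -1.5 0;0 -3 0 0;0 0 0 0;0 0 0 0"}}

```text
time: 2.75
tcp_pos: [585.3, -125.2, 419.9]
orientation: [[-1.0, -0.003, 0.0], [-0.003, 1.0, 0.0], [-0.0, 0.0, -1.0]]
contact_force: [0.2, 1.4, 0.3]
gripper_width: 94.3
finger_force: 0.0
```

```bash
python3 - <<'E'
from h import *
state();c=cam("wrist","w2");P=cloud(c);np.savez("pics/w2.npz",P=P,T=c["T"])
E
```

```text
t 2.75 tcp [ 585.3 -125.2  419.9] grasp [ 585.4 -125.2  239.9] yaw(y-axis) 1.574 w 94.3 f [0.2 1.4 0.3]
```

View pics/w2.png

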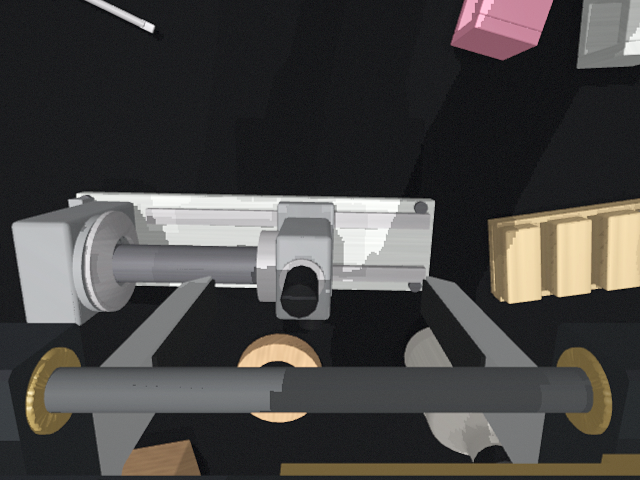

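The flange with the first disc is at about (105,262). The arbor runs to the right from there to the nose at column 265, and the knob top is at (300,290).

```bash
python3 - <<'E'
from h import *
d=np.load("pics/w2.npz");P=d["P"]
def reg(u0,u1,v0,v1,z0,z1):
    Q=P[v0:v1,u0:u1].reshape(-1,3);return Q[(Q[:,2]>z0)&(Q[:,2]<z1)]
# arbor circle fit: axis y-ish; R=15
from scipy.optimize import least_squares
Q=reg(145,255,235,290,84,104)
def f(p):
    x0,k,z0,kz=p;return np.hypot(Q[:,0]-x0-k*(Q[:,1]+200),Q[:,2]-z0-kz*(Q[:,1]+200))-15
r=least_squares(f,[608,0,85,0],loss="soft_l1");print("arbor x@y-200,slope,z",r.x.round(4),np.abs(r.fun).mean(),len(Q))
K=reg(270,330,255,325,155,165);print("knob top",len(K),K.mean(0),(K.min(0)+K.max(0))/2,K.max(0)-K.min(0))
N=reg(245,285,225,310,60,118);print("nose ymin",np.percentile(N[:,1],[0,2,5,10]))
B=reg(265,335,200,325,112,122);print("tail body",B.min(0),B.max(0))
H=reg(10,140,190,330,118,126);print("head",H.min(0),H.max(0))
D=reg(70,140,205,315,40,130)
D=D[(D[:,1]>-292)]
r0=np.hypot(D[:,0]-r.x[0]-r.x[1]*(D[:,1]+200),D[:,2]-79.5)
D=D[(r0>21)&(r0<41)];r0=r0[(r0>21)&(r0<41)]
for b in range(20,42,3):
    k=(r0>=b)&(r0<b+3)
    if k.any():print(b,k.sum(),np.median(D[k,1]).round(1),D[k].mean(0).round(1))
E
```

```text
arbor x@y-200,slope,z [6.120409e+02 1.520000e-02 8.405990e+01 3.000000e-04] 0.46385446429483024 3963
knob top 1071 [ 611.75339139 -138.43255988  158.65208935] [ 612.47273011 -138.54493925  158.40337231] [23.66321228 23.57639622  6.76908799]
nose ymin [-183.80487415 -181.80718843 -180.36751019 -178.10088297]
tail body [ 580.64867411 -165.18659133  112.0068456 ] [ 644.00565618 -117.46477323  121.96908031]
head [ 570.74374855 -338.23234908  118.00173693] [ 647.83313837 -286.09961727  123.59743643]
20 245 -282.4 [ 607.4 -282.2   87.1]
23 346 -283.2 [ 606.2 -283.3   90.6]
26 387 -284.2 [ 606.5 -284.1   92.4]
29 472 -285.1 [ 607.2 -285.2   94.2]
32 475 -286.1 [ 605.4 -286.    95.3]
35 588 -287.1 [ 606.  -287.1   98.1]
38 829 -289.0 [ 600.3 -289.1  102.9]
```

Emit:
{"method": "arm_command", "body": {"plan": "-1.35 -0.67 2.3 0.018;-1.35 -0.67 2.3 0;0 0 2.3 0;0 0 2.3 0;0 0 0 0", "hand": 9.4}}

```text
time: 3.22
tcp_pos: [611.9, -136.0, 323.1]
orientation: [[-1.0, 0.011, -0.006], [0.011, 1.0, 0.002], [0.006, 0.002, -1.0]]
contact_force: [-0.2, -0.4, 0.1]
gripper_width: 93.9
finger_force: 0.0
```

Emit:
{"method": "arm_command", "body": {"plan": "0 0 0 0;0 0 0 0;0 0 0 0;0 0 0 0;0 0 0 0;0 0 0 0;0 0 0 0;0 0 0 0", "hand": 1.5, "squeeze": 25}}

```text
time: 3.88
tcp_pos: [612.6, -138.7, 327.8]
orientation: [[-1.0, 0.014, 0.0], [0.014, 1.0, -0.0], [-0.0, -0.0, -1.0]]
contact_force: [0.5, -0.4, -0.1]
gripper_width: 44.1
finger_force: 0.0
```

Emit:
{"method": "arm_command", "body": {"plan": "0 0 0 0;0 0 0 0;0 0 0 0;0 0 0 0;0 0 0 0"}}

```text
time: 4.3
tcp_pos: [612.6, -138.6, 327.7]
orientation: [[-1.0, 0.014, -0.0], [0.014, 1.0, 0.0], [0.0, 0.0, -1.0]]
contact_force: [-0.5, 1.0, 0.4]
gripper_width: 23.5
finger_force: 25.0
```

Emit:
{"method": "arm_command", "body": {"plan": "0 1 0 0;0 1 0 0;0 1 0 0;0 1 0 0;0 1 0 0;0 1 0 0;0 1 0 0;0 1 0 0;0 0 0 0"}}

```text
time: 5.05
tcp_pos: [613.9, -55.7, 327.7]
orientation: [[-1.0, 0.011, 0.0], [0.011, 1.0, 0.001], [-0.0, 0.001, -1.0]]
contact_force: [3.6, 3.0, -3.2]
gripper_width: 23.4
finger_force: 25.0
```

Emit:
{"method": "arm_command", "body": {"plan": "0 0.5 0 0;0 0.3 0 0;0 0.2 0 0;0 0 0 0;0 0 0 0"}}

```text
time: 5.47
tcp_pos: [613.9, -48.6, 327.7]
orientation: [[-1.0, 0.014, 0.0], [0.014, 1.0, 0.0], [-0.0, 0.0, -1.0]]
contact_force: [4.3, 0.9, -4.7]
gripper_width: 23.1
finger_force: 25.0
```

Emit:
{"method": "arm_command", "body": {"plan": "0 0.2 0 0;0 0.2 0 0;0 0 0 0;0 0 0 0"}}

```text
time: 5.8
tcp_pos: [614.0, -44.9, 327.7]
orientation: [[-1.0, 0.014, 0.0], [0.014, 1.0, -0.0], [-0.0, -0.0, -1.0]]
contact_force: [4.7, -0.6, -5.1]
gripper_width: 23.8
finger_force: 25.0
```

Emit:
{"method": "arm_command", "body": {"plan": "0 0.2 0 0;0 0.1 0 0;0 0.1 0 0;0 0 0 0;0 0 0 0"}}

```text
time: 6.22
tcp_pos: [614.0, -42.5, 327.7]
orientation: [[-1.0, 0.016, 0.001], [0.016, 1.0, -0.002], [-0.001, -0.002, -1.0]]
contact_force: [6.1, -8.9, -6.3]
gripper_width: 23.6
finger_force: 25.0
```

Emit:
{"method": "arm_command", "body": {"plan": "0 0 0 0;0 0 0 0;0 0 -2 0;0 0 -2 0;0 0 -2 0;0.17 3.87 0 0;0.17 3.87 0 0;0.17 3.87 0 0;0.17 3.87 0 0;0.17 3.87 0 0;0.17 3.87 0 -0.07;0 0 1.5 -0.07", "hand": 3.2}}

```text
time: 7.22
tcp_pos: [605.7, 200.4, 374.7]
orientation: [[-0.99, -0.138, 0.002], [-0.138, 0.99, 0.005], [-0.003, 0.004, -1.0]]
contact_force: [0.2, 1.3, -0.3]
gripper_width: 32.0
finger_force: 0.0
```

Emit:
{"method": "arm_command", "body": {"plan": "0 0 0 0;0 0 0 0"}}

```text
time: 7.38
tcp_pos: [606.8, 191.2, 372.3]
orientation: [[-0.992, -0.124, -0.002], [-0.124, 0.992, -0.001], [0.002, -0.001, -1.0]]
contact_force: [-0.1, -0.9, 0.5]
gripper_width: 32.2
finger_force: 0.0
```

```bash
cat > discs.py <<'E'
from h import *
def discs(name):
    s=state();c=cam("wrist",name);P=cloud(c);hsv=cv2.cvtColor(c["color"],cv2.COLOR_RGB2HSV)
    yaw=1.69;a=np.array([np.cos(yaw),np.sin(yaw)]);b=np.array([a[1],-a[0]])
    S=P[...,:2]@a;t=P[...,:2]@b
    m0=(hsv[...,1]<50)&(P[...,2]>43)&(P[...,2]<95)&(abs(t-622)<45)
    for sc in(94.6,139.6,187):
        m=m0&(abs(S-sc)<16);m=cv2.erode(m.astype(np.uint8),np.ones((2,2))).astype(bool)
        Q=P[m]
        if len(Q)<100: print(sc,"none",len(Q));continue
        q=S[m];tt=t[m];t0=(np.percentile(tt,.5)+np.percentile(tt,99.5))/2
        r=np.hypot(tt-t0,Q[:,2]-48);A=np.c_[np.ones_like(q),tt-t0,Q[:,2]-48,r-30];k=np.ones(len(q),bool)
        for _ in range(4):
            x=np.linalg.lstsq(A[k],q[k],rcond=None)[0];e=abs(q-A@x);k=e<max(1.2,2.5*np.median(e[k]))
        w=a*(x[0]+30*x[2])+b*t0
        print(sc,len(q),"t0 %.1f ext %.1f zmax %.1f"%(t0,np.ptp(tt),np.percentile(Q[:,2],99.5)),"s,yaw,lean,cone",x.round(3),"wall top xy",w.round(1));rows([w[0],w[1],86])
E
python3 -c "
from discs import *
discs('w3')"
```

```text
t 7.38 tcp [606.8 191.2 372.3] grasp [606.5 191.1 192.3] yaw(y-axis) 1.695 w 32.2 f [-0.1 -0.9  0.5]
94.6 830 t0 625.3 ext 79.1 zmax 87.2 s,yaw,lean,cone [ 9.5232e+01  4.1000e-02 -1.3000e-01  4.6100e-01] wall top xy [610. 165.]
tool shift cm [ 1.00e-02 -2.55e+00  1.07e+01]
139.6 1126 t0 620.3 ext 75.3 zmax 87.0 s,yaw,lean,cone [ 1.37463e+02 -1.80000e-02 -5.40000e-02  3.54000e-01] wall top xy [599.7 208.7]
tool shift cm [ 0.49  1.9  10.69]
187 995 t0 622.9 ext 79.0 zmax 87.3 s,yaw,lean,cone [ 1.87612e+02  2.50000e-02  9.10000e-02 -2.68000e-01] wall top xy [595.8 263.1]
tool shift cm [ 0.21  7.35 10.69]
```

View pics/w3.png

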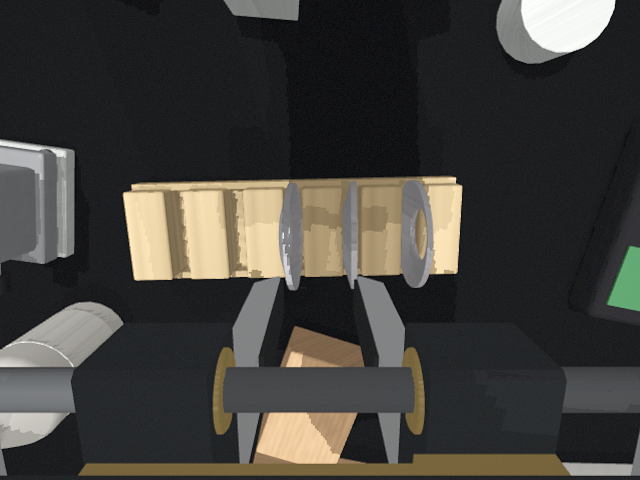

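Disc C, at (418,235), has its crown towards +y, while A (292) and B (350) face -y. The picking order A, C, B therefore needs no flips.

Emit:
{"method": "arm_command", "body": {"plan": "0.25 -2.6 1 0;0 0 3 0;0 0 3 0;0 0 2 0;0 0 1 0;0 0 0.65 0;0 0 0 0;0 0 0 0"}}

```text
time: 8.1
tcp_pos: [608.2, 165.2, 267.3]
orientation: [[-0.992, -0.125, 0.001], [-0.125, 0.992, 0.0], [-0.001, 0.0, -1.0]]
contact_force: [-1.0, 0.1, 0.6]
gripper_width: 32.0
finger_force: 0.0
```

Emit:
{"method": "arm_command", "body": {"plan": "0 0 0 0;0 0 0 0;0 0 0 0;0 0 0 0;0 0 0 0;0 0 0 0;0 0 0 0;0 0 0 0", "hand": 0, "squeeze": 25}}

```text
time: 8.77
tcp_pos: [608.0, 164.5, 266.3]
orientation: [[-0.992, -0.125, 0.0], [-0.125, 0.992, -0.001], [-0.0, -0.001, -1.0]]
contact_force: [1.3, -5.3, 1.6]
gripper_width: 5.9
finger_force: 24.3
```

Emit:
{"method": "arm_command", "body": {"plan": "0 0 0 0;0 0 0 0;0 0 -1 0;0 0 -2 0;0 0 -3 0;0 0 -3 0;0 0 -2 0;0 0 0 0;0 0 0 0"}}

```text
time: 9.52
tcp_pos: [607.7, 165.7, 377.5]
orientation: [[-0.992, -0.126, 0.002], [-0.126, 0.992, 0.001], [-0.002, 0.001, -1.0]]
contact_force: [-0.0, -0.2, -1.6]
gripper_width: 3.5
finger_force: 25.1
```

```bash
python3 - <<'E'
from h import *
s=state();c=cam("wrist","w4");cc=cam("scene","s4")
cv2.imwrite("pics/s4c.png",cv2.resize(cc["color"][200:340,300:460,::-1],None,fx=4,fy=4))
img=np.hstack([c["color"][100:340,160:480,::-1],cv2.resize(cc["color"][180:340,280:480,::-1],(300,240))]);cv2.imwrite("pics/m4.png",img)
P=cloud(c);R=s["orientation"];L=(P-s["tcp_pos"])@R  # tool coords
hsv=cv2.cvtColor(c["color"],cv2.COLOR_RGB2HSV)
m=(abs(L[...,1])<40)&(abs(L[...,0])<45)&(L[...,2]>165)&(L[...,2]<262)&(hsv[...,1]<50)
Q=L[m];print(len(Q))
for z in range(165,262,8):
    k=(Q[:,2]>=z)&(Q[:,2]<z+8)
    if k.any():print(z,k.sum(),"y",np.percentile(Q[k,1],[5,50,95]).round(1),"x",np.percentile(Q[k,0],[2,98]).round(1))
E
```

```text
t 9.52 tcp [607.7 165.7 377.5] grasp [608.1 165.8 197.5] yaw(y-axis) 1.697 w 3.5 f [-0.  -0.2 -1.6]
4964
165 505 y [-14.1   0.7  11.1] x [7.6 9.8]
173 527 y [-13.7  -3.2  11. ] x [-6.4  9.8]
181 1165 y [-11.4  -1.2   8.6] x [-20.8  19.7]
189 511 y [-11.2   1.    8.6] x [-26.5  29.2]
197 197 y [-5.7  3.7  6.4] x [ 7.8 34.4]
205 130 y [4.1 6.5 8.8] x [19.9 37. ]
213 142 y [ 5.6  8.6 11.3] x [18.9 37.9]
221 159 y [ 7.4 10.6 13.7] x [18.2 37.6]
229 259 y [ 7.9 12.6 16.1] x [11.6 35.2]
237 598 y [ 9.3 13.9 18.3] x [-6.5 30. ]
245 577 y [16.4 19.6 21.9] x [-24.1  23.6]
253 194 y [21.5 22.6 23.9] x [-18.6  14.2]
```

View pics/m4.png

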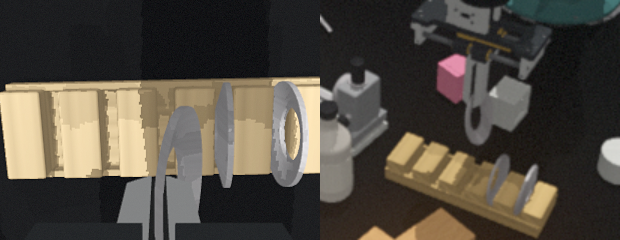

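Disc A is held and tilted as expected, with its bottom towards +y. Next I carry it over the knob and down in front of the arbor tip.

Emit:
{"method": "arm_command", "body": {"plan": "0 0 -3 0;0 0 -3.1 0;0.39 -3.54 0 0;0.39 -3.54 0 0;0.39 -3.54 0 0;0.39 -3.54 0 0;0.39 -3.54 0 0;0.39 -3.54 0 0;0.39 -3.54 0 0;0.39 -3.54 0 0;0 0 0 0.07;0 0 0 0.07"}}

```text
time: 10.62
tcp_pos: [612.0, -122.1, 435.7]
orientation: [[-1.0, 0.021, -0.002], [0.021, 1.0, -0.001], [0.002, -0.001, -1.0]]
contact_force: [0.0, 0.9, -2.4]
gripper_width: 3.8
finger_force: 25.1
```

Emit:
{"method": "arm_command", "body": {"plan": "0 0 2 0;0 0 3 0;0 0 3 0;0 0 3 0;0 0 1.5 0;0 0 0.5 0;0 0 0 0;0 0 0 0"}}

```text
time: 11.28
tcp_pos: [612.6, -119.5, 307.5]
orientation: [[-1.0, 0.014, -0.0], [0.014, 1.0, -0.0], [0.0, -0.0, -1.0]]
contact_force: [0.6, -0.2, 0.4]
gripper_width: 3.3
finger_force: 25.1
```

```bash
python3 - <<'E'
from h import *
s=state();c=cam("wrist","w5");P=cloud(c)
rows([612.8,-119,124])
m=(P[...,1]<-163)&(P[...,1]>-260)&(abs(P[...,0]-612)<16)&(P[...,2]>84)&(P[...,2]<105)
Q=P[m];from scipy.optimize import least_squares
f=lambda p:np.hypot(Q[:,0]-p[0]-p[1]*(Q[:,1]+200),Q[:,2]-p[2])-15
r=least_squares(f,[612,.015,85],loss="soft_l1");print(len(Q),r.x,abs(r.fun).mean())
cv2.imwrite("pics/w5.png",c["color"][:,:,::-1])
E
```

```text
t 11.28 tcp [ 612.6 -119.5  307.5] grasp [ 612.6 -119.5  127.5] yaw(y-axis) 1.557 w 3.3 f [ 0.6 -0.2  0.4]
tool shift cm [0.02 0.06 0.41]
11491 [6.12030340e+02 2.14351347e-02 8.39120772e+01] 0.7228638373984477
```

View pics/w5.png

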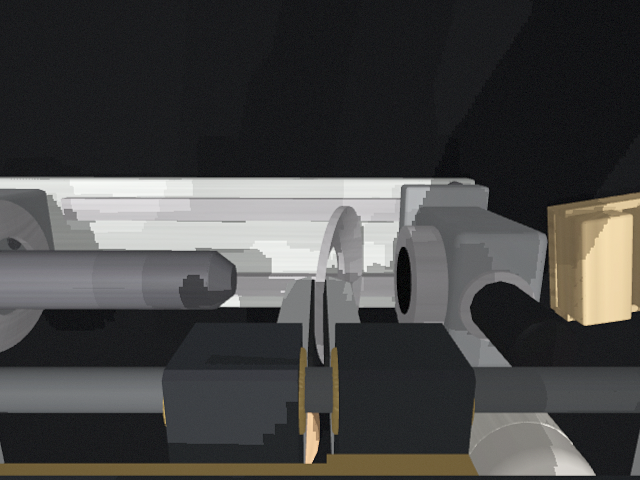

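The disc at (340,270) hangs between the arbor tip (235,278) and the nose (405,280), lined up for insertion.

Emit:
{"method": "arm_command", "body": {"plan": "0 0 0.3 0;0 -1 0 0;0 -1 0 0;0 -1 0 0;0 -1 0 0;0 -1 0 0;0 -1 0 0;0 -1 0 0;0 0 0 0"}}

```text
time: 12.08
tcp_pos: [611.1, -192.1, 304.2]
orientation: [[-1.0, 0.016, -0.0], [0.016, 1.0, -0.001], [0.0, -0.001, -1.0]]
contact_force: [-1.3, -1.1, -1.1]
gripper_width: 3.6
finger_force: 25.1
```

Emit:
{"method": "arm_command", "body": {"plan": "0 -1.5 0 0;0 -1.5 0 0;0 -1.5 0 0;0 -1.5 0 0;0 -1 0 0;0 0 0 0;0 0 0 0"}}

```text
time: 12.67
tcp_pos: [610.4, -260.0, 304.0]
orientation: [[-1.0, 0.015, -0.0], [0.015, 1.0, 0.0], [0.0, 0.0, -1.0]]
contact_force: [0.3, 0.3, -1.2]
gripper_width: 3.6
finger_force: 25.1
```

Emit:
{"method": "arm_command", "body": {"plan": "0 0 0 0;0 0 0 0;0 0 0 0;0 0 0 0;0 0 0 0;0 0 0 0", "hand": 3}}

```text
time: 13.17
tcp_pos: [610.7, -258.9, 304.2]
orientation: [[-1.0, 0.013, 0.0], [0.013, 1.0, 0.0], [-0.0, 0.0, -1.0]]
contact_force: [-0.4, 3.2, 0.3]
gripper_width: 29.8
finger_force: 1.4
```

Emit:
{"method": "arm_command", "body": {"plan": "0 0 -1 0;0 0 -3 0;0 0 -4 0;0 0 -4 0;0 2 -2 0;0 3 0 0;0 0 0 0;0 0 0 0"}}

```text
time: 13.83
tcp_pos: [611.4, -207.8, 445.3]
orientation: [[-1.0, 0.011, 0.001], [0.011, 1.0, 0.0], [-0.001, 0.0, -1.0]]
contact_force: [0.3, -1.2, -0.5]
gripper_width: 30.0
finger_force: 0.0
```

```bash
python3 - <<'E'
from h import *
s=state();c=cam("wrist","w6")
E
```

```text
t 13.83 tcp [ 611.4 -207.8  445.3] grasp [ 611.6 -207.8  265.3] yaw(y-axis) 1.560 w 30.0 f [ 0.3 -1.2 -0.5]
```

View pics/w6.png

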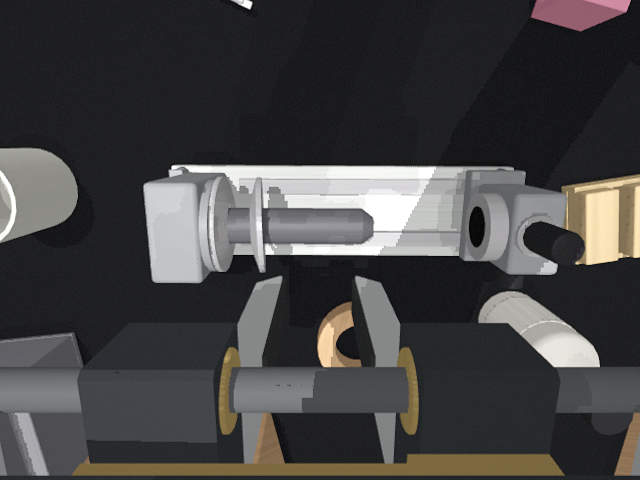

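Disc A hangs on the arbor at column 258. Now disc C.

Emit:
{"method": "arm_command", "body": {"plan": "0.175 3.92 0 0;0.175 3.92 0 0;0.175 3.92 0 0;0.175 3.92 0 0;0.175 3.92 0 0;0.175 3.92 0 0;0.175 3.92 0 0;0.175 3.92 0 0;0.175 3.92 0 0;0.175 3.92 0 0;0.175 3.92 0 0;0.175 3.92 0 0"}}

```text
time: 14.88
tcp_pos: [596.9, 262.0, 444.1]
orientation: [[-1.0, 0.015, -0.0], [0.015, 1.0, -0.001], [0.0, -0.001, -1.0]]
contact_force: [0.3, -0.6, 0.4]
gripper_width: 30.0
finger_force: 0.0
```

Emit:
{"method": "arm_command", "body": {"plan": "0 0 0 -0.068;0 0 2 -0.068;0 0 3 0;0 0 3 0;0 0 0 0;0 0 0 0"}}

```text
time: 15.38
tcp_pos: [597.1, 260.4, 363.6]
orientation: [[-0.993, -0.121, -0.002], [-0.121, 0.993, -0.002], [0.002, -0.001, -1.0]]
contact_force: [0.3, 0.1, 0.8]
gripper_width: 29.8
finger_force: 0.0
```

```bash
python3 -c "
from discs import *
discs('w7')"
```

```text
t 15.38 tcp [597.1 260.4 363.6] grasp [596.7 260.  183.6] yaw(y-axis) 1.692 w 29.8 f [0.3 0.1 0.8]
94.6 none 0
139.6 774 t0 620.2 ext 72.5 zmax 87.3 s,yaw,lean,cone [ 1.41168e+02 -5.00000e-03 -9.20000e-02  2.45000e-01] wall top xy [599.3 211.2]
tool shift cm [ 0.41 -4.93  9.92]
187 975 t0 621.8 ext 77.3 zmax 87.2 s,yaw,lean,cone [ 1.90447e+02  3.00000e-02  8.80000e-02 -4.15000e-01] wall top xy [594.4 265.7]
tool shift cm [0.24 0.54 9.92]
```

Emit:
{"method": "arm_command", "body": {"plan": "0.15 0.45 1 0;0 0 3 0;0 0 3 0;0 0 1.75 0;0 0 1 0;0 0 0 0;0 0 0 0"}}

```text
time: 16.02
tcp_pos: [595.0, 265.8, 267.7]
orientation: [[-0.993, -0.122, 0.001], [-0.122, 0.993, 0.0], [-0.001, 0.0, -1.0]]
contact_force: [-0.4, 0.4, 0.3]
gripper_width: 30.0
finger_force: 0.0
```

Emit:
{"method": "arm_command", "body": {"plan": "0 0 0 0;0 0 0 0;0 0 0 0;0 0 0 0;0 0 0 0;0 0 0 0;0 0 0 0;0 0 0 0;0 0 0 0", "hand": 0}}

```text
time: 16.77
tcp_pos: [594.5, 266.7, 267.2]
orientation: [[-0.992, -0.123, 0.001], [-0.123, 0.992, 0.002], [-0.001, 0.002, -1.0]]
contact_force: [-2.0, 5.5, 0.5]
gripper_width: 6.1
finger_force: 24.6
```

Emit:
{"method": "arm_command", "body": {"plan": "0 0 -1 0;0 0 -2 0;0 0 -3 0;0 0 -3 0;0 0 -3 0;0 0 -3 0;0 0 -2.2 0;0 0 0 0;0 0 0 0"}}

```text
time: 17.52
tcp_pos: [594.7, 265.5, 439.7]
orientation: [[-0.993, -0.122, 0.002], [-0.122, 0.993, 0.001], [-0.002, 0.001, -1.0]]
contact_force: [-0.3, 0.7, -1.9]
gripper_width: 3.3
finger_force: 25.0
```

```bash
cat > held.py <<'E'
from h import *
def held(name):
    s=state();c=cam("wrist",name);P=cloud(c);R=s["orientation"];L=(P-s["tcp_pos"])@R
    hsv=cv2.cvtColor(c["color"],cv2.COLOR_RGB2HSV)
    m=(abs(L[...,1])<40)&(abs(L[...,0])<45)&(L[...,2]>165)&(L[...,2]<270)&(hsv[...,1]<50);Q=L[m]
    for z in range(181,268,8):
        k=(Q[:,2]>=z)&(Q[:,2]<z+8)
        if k.sum()>5:print(z,k.sum(),"y",np.percentile(Q[k,1],[5,50,95]).round(1),"x",np.percentile(Q[k,0],[2,98]).round(1))
    print("zmax",np.percentile(Q[:,2],99.7))
E
python3 -c "
from held import *
held('w8')"
```

```text
t 17.52 tcp [594.7 265.5 439.7] grasp [595.  265.6 259.7] yaw(y-axis) 1.693 w 3.3 f [-0.3  0.7 -1.9]
181 1085 y [-11.8  -1.6   9.1] x [-17.5  18.9]
189 558 y [-10.7  -3.7   8.1] x [-25.2  29.6]
197 196 y [-9.1 -6.5  2.6] x [ 7.8 35.4]
205 140 y [-11.7  -9.   -6.6] x [19.4 38.5]
213 141 y [-14.1 -11.3  -8.5] x [20.4 39.7]
221 154 y [-16.6 -13.5 -10.5] x [20.3 39.5]
229 223 y [-18.9 -15.3 -11.6] x [15.  37.4]
237 609 y [-20.9 -16.2 -12.2] x [-6.7 32.8]
245 609 y [-24.4 -21.8 -18.5] x [-23.8  26.7]
253 308 y [-27.1 -25.4 -23.6] x [-18.5  17.7]
zmax 258.74933238471675
```

Emit:
{"method": "arm_command", "body": {"plan": "0.28 -3.77 0 0;0.28 -3.77 0 0;0.28 -3.77 0 0;0.28 -3.77 0 0;0.28 -3.77 0 0;0.28 -3.77 0 0;0.28 -3.77 0 0;0.28 -3.77 0 0;0.28 -3.77 0 0;0.28 -3.77 0 0;0 0 0 0.068;0 0 0 0.068"}}

```text
time: 18.57
tcp_pos: [612.3, -115.0, 437.0]
orientation: [[-1.0, 0.021, -0.003], [0.021, 1.0, -0.001], [0.003, -0.001, -1.0]]
contact_force: [0.6, 1.9, -1.2]
gripper_width: 3.8
finger_force: 25.0
```

Emit:
{"method": "arm_command", "body": {"plan": "0 0 2 0;0 0 3 0;0 0 3 0;0 0 3 0;0 0 1.5 0;0 0 0.9 0;0 0 0 0;0 0 0 0"}}

```text
time: 19.23
tcp_pos: [612.9, -112.1, 304.6]
orientation: [[-1.0, 0.014, -0.001], [0.014, 1.0, -0.0], [0.001, -0.0, -1.0]]
contact_force: [-0.2, -0.5, -0.3]
gripper_width: 3.5
finger_force: 25.0
```

```bash
python3 - <<'E'
from h import *
s=state();c=cam("wrist","w9");P=cloud(c)
rows([612.8,-112,125.5])
m=(P[...,1]<-180)&(P[...,1]>-285)&(abs(P[...,0]-612)<43)&(P[...,2]>70)&(P[...,2]<125)&(np.hypot(P[...,0]-611.5,P[...,2]-85)>18)
h,e=np.histogram(P[m][:,1],np.arange(-285,-179,3));print(dict(zip(e.round(),h)))
E
```

```text
t 19.23 tcp [ 612.9 -112.1  304.6] grasp [ 612.7 -112.2  124.6] yaw(y-axis) 1.557 w 3.5 f [-0.2 -0.5 -0.3]
tool shift cm [ 0.04  0.02 -0.01]
{np.int64(-285): np.int64(0), np.int64(-282): np.int64(0), np.int64(-279): np.int64(0), np.int64(-276): np.int64(0), np.int64(-273): np.int64(0), np.int64(-270): np.int64(0), np.int64(-267): np.int64(32), np.int64(-264): np.int64(311), np.int64(-261): np.int64(1240), np.int64(-258): np.int64(1870), np.int64(-255): np.int64(791), np.int64(-252): np.int64(24), np.int64(-249): np.int64(0), np.int64(-246): np.int64(0), np.int64(-243): np.int64(0), np.int64(-240): np.int64(0), np.int64(-237): np.int64(0), np.int64(-234): np.int64(0), np.int64(-231): np.int64(0), np.int64(-228): np.int64(0), np.int64(-225): np.int64(0), np.int64(-222): np.int64(0), np.int64(-219): np.int64(0), np.int64(-216): np.int64(0), np.int64(-213): np.int64(0), np.int64(-210): np.int64(0), np.int64(-207): np.int64(0), np.int64(-204): np.int64(0), np.int64(-201): np.int64(0), np.int64(-198): np.int64(0), np.int64(-195): np.int64(0), np.int64(-192): np.int64(0), np.int64(-189): np.int64(0), np.int64(-186): np.int64(0), np.int64(-183): np.int64(0)}
```

Emit:
{"method": "arm_command", "body": {"plan": "0 -1 0 0;0 -1 0 0;0 -1 0 0;0 -1 0 0;0 -1 0 0;0 -1 0 0;0 0 0 0"}}

```text
time: 19.87
tcp_pos: [611.6, -175.0, 304.8]
orientation: [[-1.0, 0.017, 0.0], [0.017, 1.0, -0.001], [-0.0, -0.001, -1.0]]
contact_force: [-1.2, -0.5, -0.6]
gripper_width: 3.3
finger_force: 25.0
```

Emit:
{"method": "arm_command", "body": {"plan": "0 -1 0 0;0 -1 0 0;0 -1 0 0;0 -1 0 0;0 -1 0 0;0 0 0 0;0 0 0 0"}}

```text
time: 20.45
tcp_pos: [611.2, -222.7, 304.6]
orientation: [[-1.0, 0.015, -0.0], [0.015, 1.0, -0.0], [0.0, -0.0, -1.0]]
contact_force: [-0.4, 0.7, -0.7]
gripper_width: 3.5
finger_force: 25.0
```

Emit:
{"method": "arm_command", "body": {"plan": "0 0 0 0;0 0 0 0;0 0 0 0;0 0 0 0;0 0 0 0;0 0 0 0", "hand": 3}}

```text
time: 20.95
tcp_pos: [611.4, -221.9, 304.8]
orientation: [[-1.0, 0.013, 0.0], [0.013, 1.0, -0.0], [-0.0, -0.0, -1.0]]
contact_force: [0.2, -0.6, -0.2]
gripper_width: 29.9
finger_force: 0.0
```

Emit:
{"method": "arm_command", "body": {"plan": "0 0 -1 0;0 0 -3 0;0 0 -4 0;0 0 -4 0;0 2 -1 0;0 3 0 0;0 0 0 0;0 0 0 0"}}

```text
time: 21.62
tcp_pos: [612.1, -170.4, 435.7]
orientation: [[-1.0, 0.011, 0.001], [0.011, 1.0, 0.0], [-0.001, 0.0, -1.0]]
contact_force: [-0.5, -0.3, 0.2]
gripper_width: 30.1
finger_force: 0.0
```

```bash
cat > arb.py <<'E'
from h import *
def arb(name):
    s=state();c=cam("wrist",name);P=cloud(c)
    Y=P[...,1]+.015*(P[...,0]-612)*0
    rr=np.hypot(P[...,0]-611.5,P[...,2]-79.5)
    m=(Y<-165)&(Y>-292)&(rr<41)&(P[...,2]>60)&(np.hypot(P[...,0]-611.5,P[...,2]-85)>18)
    h,e=np.histogram(Y[m],np.arange(-292,-164,3));print([(int(a),int(b)) for a,b in zip(e,h) if b>15])
    return c,P
E
python3 -c "
from arb import *
arb('w10')"
```

```text
t 21.62 tcp [ 612.1 -170.4  435.7] grasp [ 612.3 -170.3  255.7] yaw(y-axis) 1.560 w 30.1 f [-0.5 -0.3  0.2]
[(-292, 403), (-289, 913), (-286, 877), (-283, 151), (-265, 68), (-262, 232), (-259, 283), (-256, 388), (-253, 71), (-232, 68), (-229, 337), (-226, 535), (-223, 558), (-220, 341), (-217, 85)]
```

View pics/w10.png

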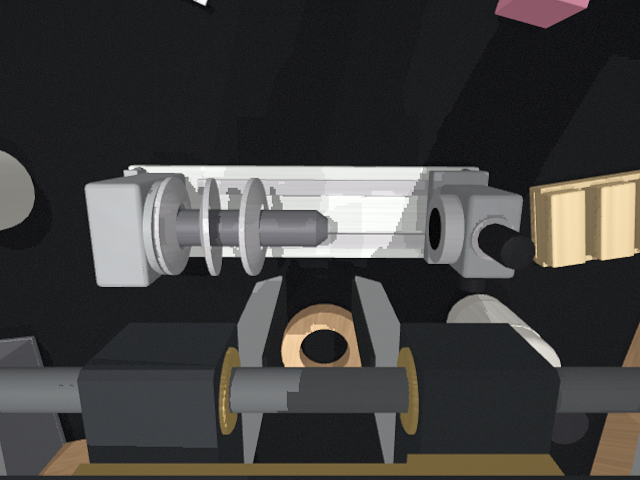

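Both discs hang on the arbor, at columns 212 and 255. Now B.

Emit:
{"method": "arm_command", "body": {"plan": "0.16 3.8 0 0;0.16 3.8 0 0;0.16 3.8 0 0;0.16 3.8 0 0;0.16 3.8 0 0;0.16 3.8 0 0;0.16 3.8 0 0;0.16 3.8 0 0;0.16 3.8 0 0;0.16 3.8 0 0;0 0 2 -0.068;0 0 3 -0.068"}}

```text
time: 22.67
tcp_pos: [601.7, 210.1, 386.3]
orientation: [[-0.992, -0.127, 0.004], [-0.127, 0.992, 0.002], [-0.004, 0.001, -1.0]]
contact_force: [0.9, -1.4, -0.2]
gripper_width: 30.2
finger_force: 0.0
```

Emit:
{"method": "arm_command", "body": {"plan": "0 0 3 0;0 0 0 0;0 0 0 0"}}

```text
time: 22.92
tcp_pos: [601.5, 207.2, 354.2]
orientation: [[-0.993, -0.12, -0.002], [-0.12, 0.993, -0.001], [0.002, -0.001, -1.0]]
contact_force: [0.1, 0.3, 1.4]
gripper_width: 29.9
finger_force: 0.0
```

```bash
python3 -c "
from discs import *
discs('w11')"
```

```text
t 22.92 tcp [601.5 207.2 354.2] grasp [601.1 206.9 174.2] yaw(y-axis) 1.691 w 29.9 f [0.1 0.3 1.4]
94.6 none 0
139.6 1116 t0 623.3 ext 79.4 zmax 87.1 s,yaw,lean,cone [ 1.38584e+02  2.40000e-02 -9.20000e-02  4.58000e-01] wall top xy [602.7 209. ]
tool shift cm [-0.09  0.15  8.98]
187 none 0
```

Emit:
{"method": "arm_command", "body": {"plan": "-0.05 0.2 1 0;0 0 3 0;0 0 2.8 0;0 0 1.3 0;0 0 0.75 0;0 0 0 0;0 0 0 0"}}

```text
time: 23.55
tcp_pos: [602.0, 210.3, 267.4]
orientation: [[-0.993, -0.122, 0.001], [-0.122, 0.993, 0.0], [-0.001, 0.0, -1.0]]
contact_force: [0.1, -0.1, 0.2]
gripper_width: 30.1
finger_force: 0.0
```

Emit:
{"method": "arm_command", "body": {"plan": "0 0 0 0;0 0 0 0;0 0 0 0;0 0 0 0;0 0 0 0;0 0 0 0;0 0 0 0;0 0 0 0;0 0 0 0", "hand": 0}}

```text
time: 24.3
tcp_pos: [601.8, 209.2, 266.5]
orientation: [[-0.993, -0.121, 0.001], [-0.121, 0.993, -0.001], [-0.0, -0.001, -1.0]]
contact_force: [0.7, -5.7, 2.6]
gripper_width: 5.8
finger_force: 24.3
```

Emit:
{"method": "arm_command", "body": {"plan": "0 0 -1 0;0 0 -2 0;0 0 -3 0;0 0 -3 0;0 0 -3 0;0 0 -3 0;0 0 -2.2 0;0 0 0 0;0 0 0 0"}}

```text
time: 25.05
tcp_pos: [601.4, 210.3, 439.6]
orientation: [[-0.993, -0.122, 0.002], [-0.122, 0.993, 0.001], [-0.002, 0.001, -1.0]]
contact_force: [-0.5, -0.3, -2.1]
gripper_width: 3.5
finger_force: 25.1
```

```bash
python3 -c "
from held import *
held('w12')"
```

```text
t 25.05 tcp [601.4 210.3 439.6] grasp [601.8 210.5 259.6] yaw(y-axis) 1.693 w 3.5 f [-0.5 -0.3 -2.1]
181 1159 y [-11.6  -1.2   8.6] x [-20.1  19.6]
189 522 y [-11.    1.    8.4] x [-26.   29.4]
197 200 y [-5.7  3.6  6.3] x [ 7.9 34.5]
205 143 y [3.9 6.5 9. ] x [18.5 37.5]
213 141 y [ 5.7  8.7 11.3] x [19.5 38.3]
221 160 y [ 7.8 10.8 13.7] x [18.9 38.1]
229 247 y [ 8.  12.6 16.3] x [12.5 35.5]
237 603 y [ 9.4 13.9 18.2] x [-6.6 30.3]
245 583 y [16.4 19.4 21.9] x [-24.   23.9]
253 222 y [21.1 22.6 24.2] x [-18.6  14.4]
zmax 257.386663929078
```

Emit:
{"method": "arm_command", "body": {"plan": "0.325 -3.65 0 0;0.325 -3.65 0 0;0.325 -3.65 0 0;0.325 -3.65 0 0;0.325 -3.65 0 0;0.325 -3.65 0 0;0.325 -3.65 0 0;0.325 -3.65 0 0;0.325 -3.65 0 0;0 0 0 0.068;0 0 0 0.068;0 0 0 0"}}

```text
time: 26.1
tcp_pos: [612.3, -119.9, 436.7]
orientation: [[-1.0, 0.018, -0.002], [0.018, 1.0, 0.0], [0.002, 0.0, -1.0]]
contact_force: [0.1, 1.4, -2.2]
gripper_width: 3.6
finger_force: 25.1
```

Emit:
{"method": "arm_command", "body": {"plan": "0 0 2 0;0 0 3 0;0 0 3 0;0 0 3 0;0 0 1.5 0;0 0 0.9 0;0 0 0 0;0 0 0 0"}}

```text
time: 26.77
tcp_pos: [612.7, -119.3, 304.4]
orientation: [[-1.0, 0.012, -0.0], [0.012, 1.0, -0.0], [0.0, -0.0, -1.0]]
contact_force: [-0.2, -0.7, -0.8]
gripper_width: 3.8
finger_force: 25.1
```

```bash
python3 -c "
from arb import *
arb('w13');rows([612.8,-119,124.2])"
```

```text
t 26.77 tcp [ 612.7 -119.3  304.4] grasp [ 612.6 -119.3  124.4] yaw(y-axis) 1.558 w 3.8 f [-0.2 -0.7 -0.8]
[(-292, 22), (-289, 234), (-286, 387), (-283, 90), (-268, 79), (-265, 290), (-262, 1064), (-259, 1937), (-256, 2165), (-253, 425), (-232, 175), (-229, 922), (-226, 2332), (-223, 2791), (-220, 1892), (-217, 467)]
tool shift cm [0.03 0.04 0.1 ]
```

Emit:
{"method": "arm_command", "body": {"plan": "0 -1.2 0 0;0 -1.2 0 0;0 -1.2 0 0;0 -1.2 0 0;0 -1.2 0 0;0 -1.2 0 0;0 -1.1 0 0;0 0 0 0;0 0 0 0"}}

```text
time: 27.57
tcp_pos: [611.2, -203.1, 304.1]
orientation: [[-1.0, 0.015, -0.0], [0.015, 1.0, -0.0], [0.0, -0.0, -1.0]]
contact_force: [-0.8, -0.6, -0.6]
gripper_width: 3.8
finger_force: 25.1
```

Emit:
{"method": "arm_command", "body": {"plan": "0 0 0 0;0 0 0 0;0 0 0 0;0 0 0 0;0 0 0 0;0 0 0 0", "hand": 3}}

```text
time: 28.07
tcp_pos: [611.4, -202.2, 304.3]
orientation: [[-1.0, 0.013, 0.0], [0.013, 1.0, -0.0], [-0.0, -0.0, -1.0]]
contact_force: [0.1, 0.6, 0.3]
gripper_width: 30.0
finger_force: 0.2
```

Emit:
{"method": "arm_command", "body": {"plan": "0 0 -1 0;0 0 -3 0;0 0 -4 0;0 0 -4 0;0 2 -1 0;0 3 0 0;0 0 0 0;0 0 0 0", "hand": 3}}

```text
time: 28.73
tcp_pos: [612.1, -150.8, 435.1]
orientation: [[-1.0, 0.011, 0.001], [0.011, 1.0, 0.0], [-0.001, 0.0, -1.0]]
contact_force: [0.3, -0.9, 0.5]
gripper_width: 29.9
finger_force: 0.0
```

```bash
python3 - <<'E'
from arb import *
arb('w14')
c=cam("top","t14");P=cloud(c);z=P[...,2];m=(z>50)&(z<70)
m[:280]=0;m[350:]=0;m[:,:210]=0;m[:,290:]=0
n,l,st,ce=cv2.connectedComponentsWithStats(m.astype(np.uint8))
for i in range(1,n):
    if st[i,4]>100:
        q=P[l==i][:,:2].astype(np.float32);print(st[i],cv2.minAreaRect(q),q.mean(0),c["color"][l==i].mean(0))
E
```

```text
t 28.73 tcp [ 612.1 -150.8  435.1] grasp [ 612.3 -150.8  255.1] yaw(y-axis) 1.560 w 29.9 f [ 0.3 -0.9  0.5]
[(-292, 405), (-289, 1003), (-286, 997), (-283, 178), (-268, 27), (-265, 95), (-262, 242), (-259, 297), (-256, 394), (-253, 85), (-235, 55), (-232, 354), (-229, 579), (-226, 678), (-223, 417), (-220, 87), (-208, 74), (-205, 205), (-202, 315), (-199, 332)]
[238 313  23  27 572] ((394.69378662109375, 146.7333526611328), (59.87667465209961, 50.311363220214844), 3.384079694747925) [394.863   146.42749] [176.74825175 177.27097902 172.64160839]
```

View pics/w14.png

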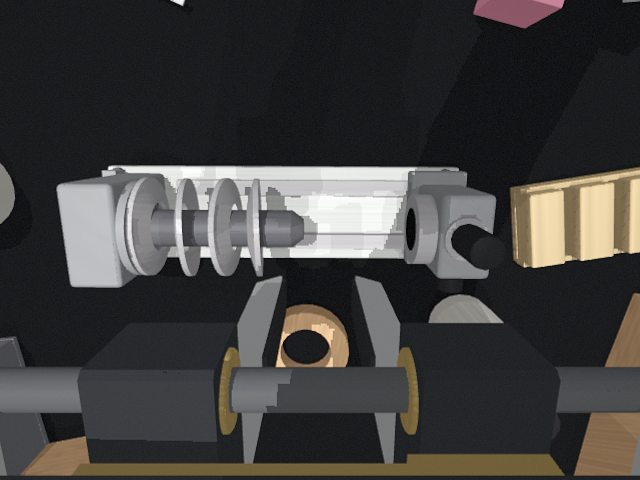

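All four discs are on the arbor. The spacer has been knocked to (395,147), so I rotate and go there.

Emit:
{"method": "arm_command", "body": {"plan": "0 0 0 0.125;0 0 0 0.125;0 0 0 0.125;0 0 0 0.125;0 0 0 0.125;0 0 0 0.125;0 0 0 0.125;0 0 0 0.125;0 0 0 0.125;0 0 0 0.125;0 0 0 0.125;0 0 0 0.125", "hand": 9.4}}

```text
time: 29.83
tcp_pos: [611.9, -153.6, 434.2]
orientation: [[-0.049, 0.999, -0.0], [0.999, 0.049, -0.001], [-0.001, -0.0, -1.0]]
contact_force: [-0.2, -0.9, -0.5]
gripper_width: 93.8
finger_force: 0.0
```

Emit:
{"method": "arm_command", "body": {"plan": "3.1 -2 0 0;3.1 -2 0 0;3.1 -2 0 0;3.1 -2 0 0;3.1 -2 0 0;3.1 -2 0 0;3.1 -2 0 0;3.1 -2 0 0;3.1 -2 0 0;3.1 -2 0 0;0 0 3 0;0 0 0 0"}}

```text
time: 30.83
tcp_pos: [393.4, 145.8, 401.4]
orientation: [[-0.059, 0.998, -0.003], [0.998, 0.059, -0.002], [-0.002, -0.003, -1.0]]
contact_force: [-0.1, -1.7, -0.8]
gripper_width: 93.7
finger_force: 0.0
```

```bash
cat > sp.py <<'E'
from h import *
def sp(name):
    s=state();c=cam("wrist",name);P=cloud(c);z=P[...,2];col=c["color"].astype(int)
    m=(z>54)&(z<66)&(np.hypot(P[...,0]-394.7,P[...,1]-146.7)<80)&(col.max(-1)-col.min(-1)<40)
    m=cv2.morphologyEx(m.astype(np.uint8),cv2.MORPH_OPEN,np.ones((3,3))).astype(bool)
    q=P[m][:,:2].astype(np.float32);r=cv2.minAreaRect(q);print(m.sum(),r,np.median(z[m]));rows([*r[0],30])
E
python3 -c "
from sp import *
sp('w15')"
```

```text
t 30.83 tcp [393.4 145.8 401.4] grasp [392.9 145.5 221.4] yaw(y-axis) 0.059 w 93.7 f [-0.1 -1.7 -0.8]
4686 ((394.6398620605469, 145.9186553955078), (60.07575988769531, 49.73462677001953), 3.2377610206604004) 59.004473790496064
tool shift cm [ 0.16  0.13 19.31]
```

View pics/w15.png

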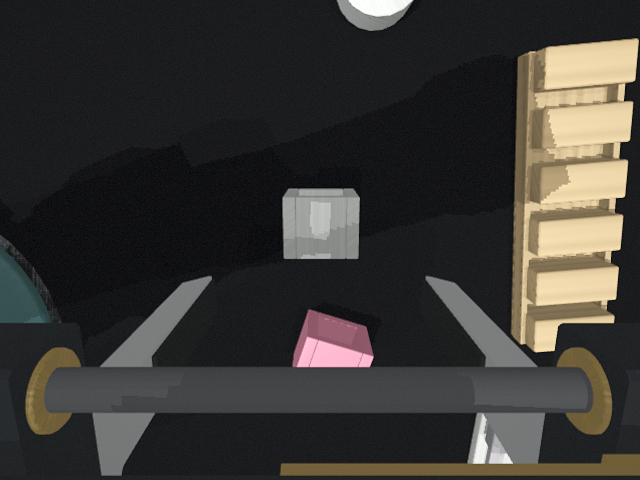

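The spacer is centred at (320,225) with its bore along the image vertical, and the pink block is clear of it. I descend and grip.

Emit:
{"method": "arm_command", "body": {"plan": "0.16 0.13 2 0;0 0 3.5 0;0 0 3.5 0;0 0 3.5 0;0 0 3 0;0 0 2 0;0 0 1.2 0;0 0 0 0;0 0 0 0"}}

```text
time: 31.63
tcp_pos: [397.0, 146.4, 217.6]
orientation: [[-0.055, 0.998, -0.0], [0.998, 0.055, -0.001], [-0.001, -0.001, -1.0]]
contact_force: [0.6, -0.6, 0.6]
gripper_width: 94.0
finger_force: 0.0
```

Emit:
{"method": "arm_command", "body": {"plan": "0 0 0 0;0 0 0 0;0 0 0 0;0 0 0 0;0 0 0 0;0 0 0 0;0 0 0 0;0 0 0 0", "hand": 4, "squeeze": 40}}

```text
time: 32.3
tcp_pos: [395.9, 147.4, 217.4]
orientation: [[-0.057, 0.998, -0.0], [0.998, 0.057, 0.0], [0.0, -0.0, -1.0]]
contact_force: [-4.1, -0.3, 9.0]
gripper_width: 59.6
finger_force: 40.0
```

Emit:
{"method": "arm_command", "body": {"plan": "0 0 -1 0;0 0 -2.5 0;0 0 -3 0;0 0 -3 0;0 0 -3 0;0 0 -2.5 0;0 0 0 0;0 0 0 0"}}

```text
time: 32.97
tcp_pos: [395.8, 147.2, 368.3]
orientation: [[-0.057, 0.998, 0.002], [0.998, 0.057, 0.001], [0.001, 0.002, -1.0]]
contact_force: [-0.4, -0.9, -3.6]
gripper_width: 60.2
finger_force: 40.0
```

```bash
python3 -c "
from h import *
s=state();c=cam('wrist','w16');P=cloud(c);L=(P-s['tcp_pos'])@s['orientation']
m=(abs(L[...,0])<45)&(abs(L[...,1])<29)&(L[...,2]>140)&(L[...,2]<215)
Q=L[m]
for z in range(140,215,6):
    k=(Q[:,2]>=z)&(Q[:,2]<z+6)
    if k.sum()>5:print(z,k.sum(),np.percentile(Q[k,0],[1,99]).round(1),np.percentile(Q[k,1],[1,99]).round(1))
"
```

```text
t 32.97 tcp [395.8 147.2 368.3] grasp [396.2 147.5 188.3] yaw(y-axis) 0.057 w 60.2 f [-0.4 -0.9 -3.6]
152 3408 [-12.2  23. ] [-28.2  28.4]
158 12814 [-12.9  23.7] [-28.4  28.4]
164 556 [22.8 23.9] [-28.4  28.6]
170 224 [22.1 23.8] [-28.6  28.7]
176 209 [20.1 23.8] [-28.7  28.9]
182 212 [18.6 23.7] [-28.8  28.6]
188 203 [16.8 23.8] [-28.6  28.7]
194 201 [15.  23.8] [-28.7  28.5]
200 181 [13.5 23.7] [-28.3  28.7]
206 2428 [11.5 23.6] [-24.9  24.9]
212 161 [22.8 23.7] [-28.7  28.4]
```

Emit:
{"method": "arm_command", "body": {"plan": "0 0 -2.5 0.036;0 0 -2.5 0.036;-2.93 2.45 0 0;-2.93 2.45 0 0;-2.93 2.45 0 0;-2.93 2.45 0 0;-2.93 2.45 0 0;-2.93 2.45 0 0;-2.93 2.45 0 0;-2.93 2.45 0 0;-2.93 2.45 0 0;0 0 0 0"}}

```text
time: 34.02
tcp_pos: [614.3, -125.4, 414.6]
orientation: [[0.021, 1.0, -0.003], [1.0, -0.021, -0.004], [-0.004, -0.003, -1.0]]
contact_force: [-0.1, -1.0, -3.8]
gripper_width: 59.7
finger_force: 40.0
```

Emit:
{"method": "arm_command", "body": {"plan": "0 0 2 0;0 0 3 0;0 0 3 0;0 0 2 0;0 0 0 0;0 0 0 0"}}

```text
time: 34.52
tcp_pos: [612.1, -119.7, 315.7]
orientation: [[0.015, 1.0, -0.004], [1.0, -0.015, -0.0], [-0.0, -0.004, -1.0]]
contact_force: [0.4, -0.1, -2.2]
gripper_width: 60.3
finger_force: 40.0
```

```bash
python3 -c "
from h import *
state();rows([612.8,-118,92.5])"
```

```text
t 34.52 tcp [ 612.1 -119.7  315.7] grasp [ 611.4 -119.8  135.7] yaw(y-axis) -0.015 w 60.3 f [ 0.4 -0.1 -2.2]
tool shift cm [0.18 0.15 4.32]
```

Emit:
{"method": "arm_command", "body": {"plan": "0.1 0.1 2 0;0 0 1.5 0;0 0 0.8 0;0 0 0 0;-0.8 0 0 0;-0.8 0 0 0;-0.8 0 0 0;-0.8 0 0 0;-0.8 0 0 0;-0.8 0 0 0;0 0 0 0;0 0 0 0"}}

```text
time: 35.52
tcp_pos: [612.6, -167.3, 274.2]
orientation: [[0.016, 1.0, -0.0], [1.0, -0.016, -0.0], [-0.0, -0.0, -1.0]]
contact_force: [-0.1, 0.8, -3.5]
gripper_width: 59.8
finger_force: 40.0
```

```bash
python3 -c "
from arb import *
arb('w17')"
```

```text
t 35.52 tcp [ 612.6 -167.3  274.2] grasp [ 612.6 -167.3   94.2] yaw(y-axis) -0.016 w 59.8 f [-0.1  0.8 -3.5]
[(-259, 95), (-232, 137), (-229, 1663), (-226, 3509), (-223, 1132), (-202, 257), (-199, 82), (-181, 628), (-178, 793), (-175, 812), (-172, 792), (-169, 829)]
```

View pics/w17.png

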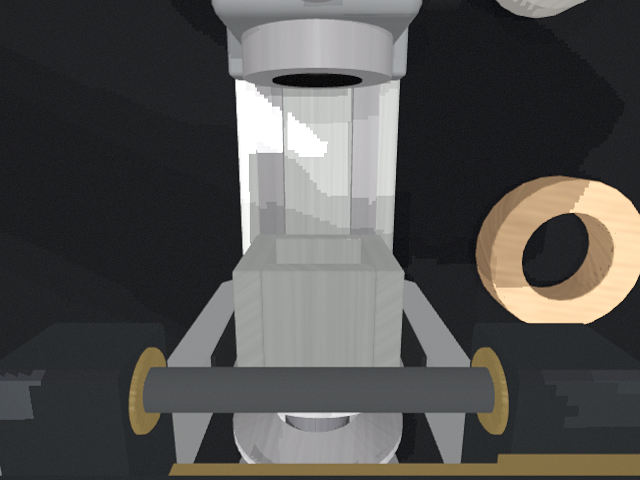

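The spacer is over the arbor, which shows below it at (318,424). I push the stack in slowly.

Emit:
{"method": "arm_command", "body": {"plan": "-0.5 0 0.25 0;-0.5 0 0.2 0;-0.5 0 0 0;-0.5 0 0 0;-0.5 0 0 0;-0.5 0 0 0;-0.5 0 0 0;-0.5 0 0 0;0 0 0 0;0 0 0 0"}}

```text
time: 36.4
tcp_pos: [612.1, -207.1, 269.7]
orientation: [[0.016, 1.0, 0.0], [1.0, -0.016, -0.0], [-0.0, 0.0, -1.0]]
contact_force: [0.1, -0.1, -2.4]
gripper_width: 60.2
finger_force: 40.0
```

Emit:
{"method": "arm_command", "body": {"plan": "-0.3 0 0 0;-0.3 0 0 0;-0.3 0 0 0;-0.3 0 0 0;0 0 0 0;0 0 0 0"}}

```text
time: 36.9
tcp_pos: [611.9, -219.0, 269.7]
orientation: [[0.015, 1.0, -0.0], [1.0, -0.015, -0.0], [-0.0, -0.0, -1.0]]
contact_force: [0.3, -0.1, -3.6]
gripper_width: 60.0
finger_force: 40.0
```

Emit:
{"method": "arm_command", "body": {"plan": "-0.2 0 0 0;-0.2 0 0 0;0 0 0 0;0 0 0 0"}}

```text
time: 37.23
tcp_pos: [611.9, -222.8, 269.7]
orientation: [[0.015, 1.0, -0.0], [1.0, -0.015, -0.0], [-0.0, -0.0, -1.0]]
contact_force: [0.9, 0.2, -3.3]
gripper_width: 59.6
finger_force: 40.0
```

Emit:
{"method": "arm_command", "body": {"plan": "-0.1 0 0 0;-0.1 0 0 0;0 0 0 0;0 0 0 0"}}

```text
time: 37.57
tcp_pos: [611.9, -224.7, 269.7]
orientation: [[0.015, 1.0, 0.0], [1.0, -0.015, -0.0], [-0.0, 0.0, -1.0]]
contact_force: [0.3, 0.3, -2.5]
gripper_width: 60.0
finger_force: 40.0
```

Emit:
{"method": "arm_command", "body": {"plan": "-0.1 0 0 0;-0.1 0 0 0;0 0 0 0;0 0 0 0"}}

```text
time: 37.9
tcp_pos: [611.8, -226.7, 269.7]
orientation: [[0.015, 1.0, -0.0], [1.0, -0.015, -0.0], [-0.0, -0.0, -1.0]]
contact_force: [0.5, 1.7, -2.5]
gripper_width: 60.2
finger_force: 40.0
```

Emit:
{"method": "arm_command", "body": {"plan": "-0.1 0 0 0;0 0 0 0;0 0 0 0"}}

```text
time: 38.15
tcp_pos: [611.9, -227.5, 269.7]
orientation: [[0.015, 1.0, 0.0], [1.0, -0.015, 0.0], [0.0, 0.0, -1.0]]
contact_force: [-0.3, 4.3, -1.8]
gripper_width: 59.7
finger_force: 40.0
```

Emit:
{"method": "arm_command", "body": {"plan": "-0.1 0 0 0;0 0 0 0;0 0 0 0"}}

```text
time: 38.4
tcp_pos: [612.0, -228.0, 269.7]
orientation: [[0.014, 1.0, -0.0], [1.0, -0.014, 0.001], [0.001, -0.0, -1.0]]
contact_force: [-0.6, 6.7, -1.0]
gripper_width: 59.7
finger_force: 40.0
```

The pack is now solid against the flange, with the force rising to 6.7 N. I release and lift.

Emit:
{"method": "arm_command", "body": {"plan": "0 0 0.15 0;0 0 0 0;0 0 0 0;0 0 0 0;0 0 0 0;0 0 0 0", "hand": 8}}

```text
time: 38.9
tcp_pos: [611.8, -228.8, 268.3]
orientation: [[0.015, 1.0, 0.0], [1.0, -0.015, -0.0], [-0.0, 0.0, -1.0]]
contact_force: [0.4, 0.9, 0.7]
gripper_width: 80.0
finger_force: 0.0
```

Emit:
{"method": "arm_command", "body": {"plan": "0 0 -1.5 0;0 0 -3 0;0 0 -4 0;0 0 -4 0;0 0 -3 0;4 0 0 0;3 0 0 0;0 0 0 0;0 0 0 0"}}

```text
time: 39.65
tcp_pos: [613.1, -156.8, 423.4]
orientation: [[0.012, 1.0, 0.0], [1.0, -0.012, 0.001], [0.001, 0.0, -1.0]]
contact_force: [0.4, -0.4, -0.4]
gripper_width: 80.0
finger_force: 0.0
```

```bash
python3 - <<'E'
from h import *
s=state();c=cam('wrist','w18');P=cloud(c)
m=(P[...,2]>154)&(P[...,2]<165)&(np.hypot(P[...,0]-614,P[...,1]+42)<25);Q=P[m];print("knob",m.sum(),(Q.min(0)+Q.max(0))/2)
m=(P[...,2]>102)&(P[...,2]<115)&(abs(P[...,0]-612)<32)&(P[...,1]<-190);Q=P[m];h,e=np.histogram(Q[:,1],np.arange(-292,-188,2));print([(int(a),int(b)) for a,b in zip(e,h) if b>15])
rows([614,-42.5,148])
E
```

```text
t 39.65 tcp [ 613.1 -156.8  423.4] grasp [ 613.2 -156.7  243.4] yaw(y-axis) -0.012 w 80.0 f [ 0.4 -0.4 -0.4]
knob 1552 [614.43006998 -44.81102541 157.65521298]
[(-258, 132), (-256, 172), (-254, 163), (-252, 172), (-250, 185), (-248, 177), (-246, 179), (-244, 182), (-242, 186), (-240, 186), (-238, 177), (-236, 188), (-234, 189), (-232, 186), (-230, 193), (-228, 184), (-226, 189), (-224, 198), (-222, 194), (-220, 187), (-218, 198), (-216, 195), (-214, 198), (-212, 190), (-210, 196), (-208, 194), (-206, 206), (-204, 327)]
tool shift cm [11.59 -0.05  9.53]
```

View pics/w18.png

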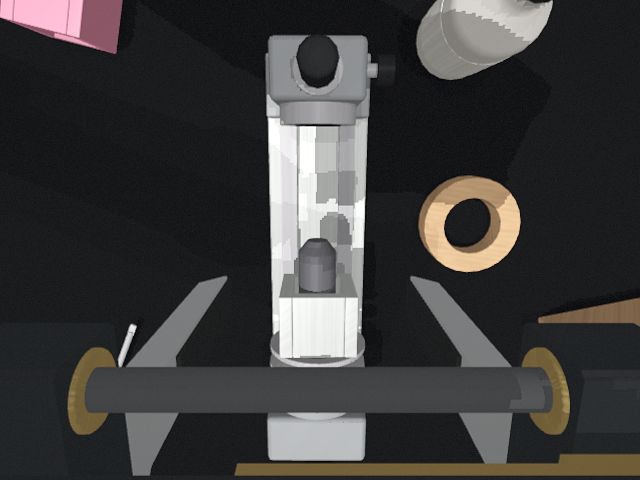

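The pack is closed with the spacer on the arbor at (318,315). The knob is at (317,60), and I fetch the tailstock by it.

Emit:
{"method": "arm_command", "body": {"plan": "3.8 0 0 0;3.8 0 0 0;3.8 0 0 0;0 0 2 0;0 0 3 0;0 0 3 0;0 0 1.5 0;0 0 0 0;0 0 0 0", "hand": 5}}

```text
time: 40.45
tcp_pos: [614.6, -45.8, 328.1]
orientation: [[0.017, 1.0, -0.001], [1.0, -0.017, -0.001], [-0.001, -0.001, -1.0]]
contact_force: [0.1, 0.4, 1.1]
gripper_width: 49.9
finger_force: 0.0
```

Emit:
{"method": "arm_command", "body": {"plan": "0 0 0 0;0 0 0 0;0 0 0 0;0 0 0 0;0 0 0 0;0 0 0 0;0 0 0 0", "hand": 1.5, "squeeze": 40}}

```text
time: 41.03
tcp_pos: [614.3, -44.8, 328.9]
orientation: [[0.015, 1.0, -0.001], [1.0, -0.015, 0.0], [0.0, -0.001, -1.0]]
contact_force: [-6.9, 0.2, 9.7]
gripper_width: 23.5
finger_force: 40.0
```

Emit:
{"method": "arm_command", "body": {"plan": "-1 0 0 0;-1 0 0 0;-1 0 0 0;-1 0 0 0;-1 0 0 0;-1 0 0 0;-1 0 0 0;-1 0 0 0;-1 0 0 0;-1 0 0 0;0 0 0 0"}}

```text
time: 41.95
tcp_pos: [612.5, -146.7, 328.9]
orientation: [[0.017, 1.0, -0.0], [1.0, -0.017, -0.001], [-0.001, -0.0, -1.0]]
contact_force: [-7.1, -2.6, 9.9]
gripper_width: 23.3
finger_force: 40.0
```

Emit:
{"method": "arm_command", "body": {"plan": "-0.5 0 0 0;-0.5 0 0 0;-0.3 0 0 0;-0.3 0 0 0;-0.2 0 0 0;0 0 0 0;0 0 0 0"}}

```text
time: 42.53
tcp_pos: [612.4, -162.8, 328.9]
orientation: [[0.015, 1.0, -0.001], [1.0, -0.015, 0.0], [0.0, -0.001, -1.0]]
contact_force: [-9.6, -0.9, 10.7]
gripper_width: 23.2
finger_force: 40.0
```

Emit:
{"method": "arm_command", "body": {"plan": "-0.2 0 0 0;-0.1 0 0 0;-0.1 0 0 0;0 0 0 0;0 0 0 0"}}

```text
time: 42.95
tcp_pos: [612.4, -166.5, 328.9]
orientation: [[0.015, 1.0, -0.001], [1.0, -0.015, 0.0], [0.0, -0.001, -1.0]]
contact_force: [-8.8, 2.1, 11.9]
gripper_width: 23.6
finger_force: 40.0
```

Emit:
{"method": "arm_command", "body": {"plan": "-0.1 0 0 0;-0.1 0 0 0;0 0 0 0;0 0 0 0"}}

```text
time: 43.28
tcp_pos: [612.3, -168.4, 328.9]
orientation: [[0.015, 1.0, -0.001], [1.0, -0.015, 0.0], [0.0, -0.001, -1.0]]
contact_force: [-9.4, 1.9, 11.5]
gripper_width: 23.0
finger_force: 40.0
```

Emit:
{"method": "arm_command", "body": {"plan": "-0.1 0 0 0;0 0 0 0;0 0 0 0"}}

```text
time: 43.53
tcp_pos: [612.3, -169.4, 328.9]
orientation: [[0.015, 1.0, -0.001], [1.0, -0.015, 0.001], [0.001, -0.001, -1.0]]
contact_force: [-10.2, 2.2, 13.3]
gripper_width: 23.2
finger_force: 40.0
```

Emit:
{"method": "arm_command", "body": {"plan": "-0.1 0 0 0;0 0 0 0;0 0 0 0"}}

```text
time: 43.78
tcp_pos: [612.3, -170.4, 328.8]
orientation: [[0.015, 1.0, -0.001], [1.0, -0.015, 0.001], [0.001, -0.001, -1.0]]
contact_force: [-9.7, 2.3, 12.5]
gripper_width: 23.3
finger_force: 40.0
```

Emit:
{"method": "arm_command", "body": {"plan": "-0.1 0 0 0;0 0 0 0;0 0 0 0"}}

```text
time: 44.03
tcp_pos: [612.3, -171.1, 328.9]
orientation: [[0.015, 1.0, -0.001], [1.0, -0.015, 0.001], [0.001, -0.001, -1.0]]
contact_force: [-9.4, 4.0, 13.1]
gripper_width: 23.4
finger_force: 40.0
```

Emit:
{"method": "arm_command", "body": {"plan": "-0.1 0 0 0;0 0 0 0;0 0 0 0"}}

```text
time: 44.28
tcp_pos: [612.3, -171.7, 328.8]
orientation: [[0.014, 1.0, -0.001], [1.0, -0.014, 0.002], [0.002, -0.001, -1.0]]
contact_force: [-11.0, 7.8, 14.2]
gripper_width: 23.2
finger_force: 40.0
```

Emit:
{"method": "arm_command", "body": {"plan": "-0.1 0 0 0;0 0 0 0;0 0 0 0"}}

```text
time: 44.53
tcp_pos: [612.4, -172.2, 328.8]
orientation: [[0.014, 1.0, -0.001], [1.0, -0.014, 0.003], [0.002, -0.001, -1.0]]
contact_force: [-11.6, 9.5, 15.1]
gripper_width: 22.9
finger_force: 40.0
```

Emit:
{"method": "arm_command", "body": {"plan": "-0.1 0 0 0;0 0 0 0;0 0 0 0"}}

```text
time: 44.78
tcp_pos: [612.4, -172.6, 328.9]
orientation: [[0.013, 1.0, -0.002], [1.0, -0.013, 0.003], [0.003, -0.002, -1.0]]
contact_force: [-13.5, 13.3, 17.5]
gripper_width: 23.2
finger_force: 40.0
```

It has come to a firm stop. I release, lift and inspect.

Emit:
{"method": "arm_command", "body": {"plan": "0 0 0 0;0 0 0 0;0 0 0 0;0 0 0 0;0 0 -1 0;0 0 -3 0;0 0 -4 0;0 0 -4 0;0 0 0 0;0 0 0 0", "hand": 4.5}}

```text
time: 45.62
tcp_pos: [612.7, -175.0, 451.3]
orientation: [[0.015, 1.0, 0.004], [1.0, -0.015, -0.001], [-0.001, 0.004, -1.0]]
contact_force: [-0.6, -0.0, -0.8]
gripper_width: 44.7
finger_force: 0.0
```

Emit:
{"method": "arm_command", "body": {"plan": "-3 0 0 0;-3 0 0 0;0 0 0 0;0 0 0 0", "hand": 9.4}}

```text
time: 45.95
tcp_pos: [611.1, -236.4, 447.5]
orientation: [[0.018, 1.0, -0.001], [1.0, -0.018, -0.001], [-0.001, -0.001, -1.0]]
contact_force: [0.8, 0.9, -0.6]
gripper_width: 68.4
finger_force: 0.0
```

```bash
python3 - <<'E'
from h import *
s=state();c=cam('wrist','w19');P=cloud(c)
m=(P[...,2]>154)&(P[...,2]<165)&(np.hypot(P[...,0]-613,P[...,1]+172)<28);Q=P[m];print("knob",m.sum(),(Q.min(0)+Q.max(0))/2)
t=cam('scene')
a=c["color"][:,:,::-1];b=cv2.resize(t["color"][170:300,190:340,::-1],(277,240))
o=np.zeros((480,800,3),np.uint8);o[:,:523]=a[:,60:583];o[:240,523:]=b;cv2.imwrite("pics/m19.png",o)
E
```

```text
t 45.95 tcp [ 611.1 -236.4  447.5] grasp [ 610.8 -236.5  267.5] yaw(y-axis) -0.018 w 68.4 f [ 0.8  0.9 -0.6]
knob 1112 [ 612.29524162 -171.18610902  157.9819729 ]
```

View pics/m19.png

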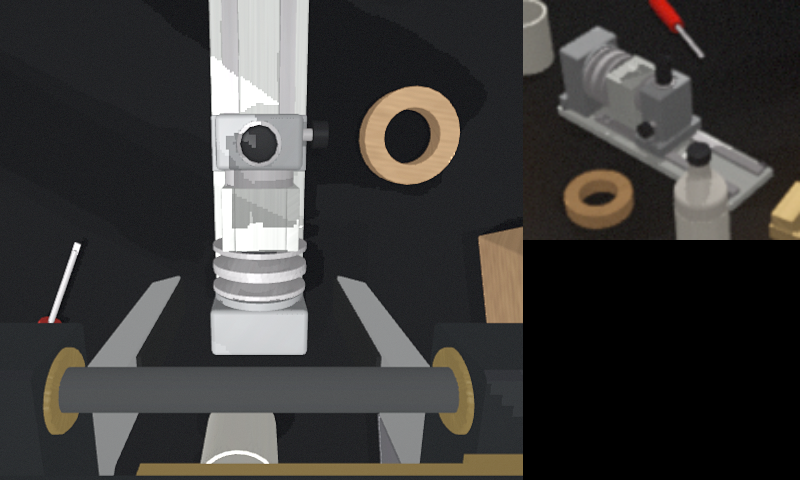

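The picture shows the discs, spacer and tailstock closed up from the flange at row 300 to the nose at row 180, with no gaps. The knob's travel puts the nose about 89 mm from the flange, close to the expected 90 mm.

```bash
python3 -c "
from plant import env
print(env.close_job())"
```

```text
the job is handed in; nothing more can be done
None
```

The job is handed in: three rack discs went on alternately after the first, then the spacer, and the tailstock is up against it with no gaps visible in the last picture; no verdict came back on hand-in.

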